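# Turn a stone specimen face-up in its slide-jaw clamp and check it with a bridge gauge

## Task

The polished white face of the stone block in the small blue slide-jaw clamp is hidden against the fixed jaw. Slide the other jaw well back, turn the block over a quarter so that the polished face looks straight up, set it flat on the bed between the jaws and slide the jaw up until it holds the block against the fixed jaw; then stand the bridge gauge upright astride the block, both legs on the clamp's grey base plate, with its sprung foot resting near the middle of the polished face, and let go. Leave the cup, petri dish, beaker and vial where they stand.

Things in the scene. Friction and masses are not known exactly. Their poses are not given: they have to be found in the camera images.
- clamp: slide-jaw clamp, fixed to the bench. Origin: centre of the underside of its grey base plate (120 x 170 x 8 mm). Aluminium rail 32 mm wide in x, 160 long in y, its top (the bed) at z = 30 mm. Blue fixed jaw at y = +25 to +55 mm, 40 mm wide in x, z = 30 to 46 mm; sliding jaw on its -y side. Jaws close along y. Beyond x = 20 mm either side it is open down to the plate
- jaw (a joint): sliding jaw of the clamp, m: the gap between the jaws is 24 mm + this value; 0 to 0.026 (gap 50 mm at the stop); grows as the jaw goes back (clamp's -y). Moved by about 5 N along y; stays where it is left
- jaw_grip (a point): point to pinch the blue sliding jaw by its two ribbed sides, which face the clamp's x and are 40 mm apart: 26 mm behind its clamping face, at mid height, under the yellow dot. The jaw is 44 mm long in y, z = 30 to 46 mm. Axes as the clamp's
- specimen: grey stone block, 54 (x) x 30 (y) x 40 (z) mm, 0.17 kg. Origin: centre of its underside as it stands at the start, on the bed, axes along the clamp's, its 54 mm length reaching past both sides of the jaws; its +y face, against the fixed jaw, is the polished white one with a red dot. Turned face-up it is 40 mm across the jaws and 30 mm high
- specimen_center (a point): middle of the stone block
- specimen_face (a point): centre of the block's polished face (54 x 40 mm, outward normal = the block's +y axis)
- gauge: bridge gauge, loose, standing on the bench, 0.34 kg. Origin: centre of its underside. Legs at x = -44 and +44 mm (foot pads 12 mm in x, 40 mm in y; 76 mm clear between), cross bar 98 x 22 mm at z = 66 to 78 mm, black square grip 24 x 24 mm on top, z = 78 to 114 mm. The brass sprung foot hangs at its middle. To stand with its x along the clamp's x, either way round
- gauge_grip (a point): middle of the gauge's black grip, 100 mm above its underside
- gauge_foot (a joint): how far the gauge's sprung foot is pushed up, m, 0 to 0.016; hanging free it reads 0 with the tip 44 mm above the gauge's underside. Standing on the base plate over the block lying 30 mm high it reads 0.008
- foot_tip (a point): tip of the gauge's brass foot, 12 mm in diameter
- specimen_cup: bystander: specimen cup with red lid, 68 mm wide, 72 mm high, origin at its underside
- petri_dish: bystander: empty clear petri dish, 60 mm wide, 12 mm high, origin at its underside
- beaker: bystander: small clear beaker, 48 mm wide, 50 mm high, origin at its underside
- vial: bystander: small vial with white cap, 25 mm wide, 58 mm high, origin at its underside
Mind the look-alikes: they are no part of the job. What is shaped like the specimen but orange, pink or turquoise is not meant.

How it is judged:
By the outcome, as a careful person would: the job done as asked, in the order asked, and still so for the second after the job is handed in, with the robot touching nothing.
It also fails if it takes over 62 s, if anything falls off the work surface, if the arm or the gripper's body presses on something with over 40 N, if the wrist force passes 120 N, or if a joint passes its speed limit or range.

## Robot

A 6-joint arm with a two-finger parallel gripper is mounted at the origin on a cart in front of the work surface, level with it; the furniture and walls round the work are solid. World frame = base frame: x ahead of the robot, y to its left, z up, the work surface at z = 0. Lengths are in m, angles in rad, forces in N, time in s.
With the tool pointing down it reaches from about 0.375 to 0.9 m from the base axis. Payload 3.1 kg.
Tool frame: the origin (TCP) lies at the very end of the fingers, on their centre line; the grasp point (between the pads) lies 19 mm behind it; z points along the fingers, y is the line along which they close (so a half turn about z gives the same grasp; the last joint's range is limited). The gripper opens to 85 mm and grips with 20 to 120 N. Pads are 22 mm wide; open, the fingers measure 114 mm over their backs; the gripper's body (76 mm by 85 mm) begins 54 mm behind the grasp point. The pads swing forward as they close: fully open they stand 13 mm farther back than shut.
Start: joints at [1.016, 0.527, 1.433, -0, 1.181, -0.178], TCP at [0.229, 0.581, 0.231] pointing down, gripper open.
Joint ranges: [-3.08, 3.08], [-0.75, 2.2], [0.22, 2.44], [-1.43, 4.57], [0, 2.65], [-2.85, 2.85]. Speed limits (rad/s): [2.79, 2.79, 3.14, 3.14, 3.14, 3.14].

## Interface

Orientations are given as a unit quaternion [x, y, z, w].
In Python, from station import telemetry, snapshot, ticket gives the robot as it stands.
- The arm moves only by the tool move_arm, never from a script. Its argument "commands" is text: rows parted by semicolons, each of 7 numbers parted by spaces: the shift along the tool's x, y, z in mm, then the turn, a rotation vector about the tool's x, y, z in degrees, then the opening, from -1 (shut) to 1 (fully open). A call has exactly 5 rows; each row is the pose to reach, as a shift and turn from the pose commanded when the call began, along the tool's axes at that moment; what a row does not reach only later rows make up. A row lasts 1/8 s, in which the tool goes at most 62.5 mm and 10.7 degrees, less where a joint would pass 70% of its speed; a pose out of reach is approached as far as the arm can. A call with a gripper value outside its range is refused whole. The fingers move at their own pace and stop on an object; "grip_force" is the grip in N (left out, the last holds). Time passes only in rows, so rows that repeat a pose let the fingers close, or fill a call up. It gives the time, the measured TCP pose, the force, the opening and the grip force at its end, in the units of the state.
- telemetry.sense(): the state, without advancing time (a new reading comes with each control period).
- snapshot(name): name is "scene" or "top" or "wrist"; returns a dict with "image" (400x640x3 uint8, red, green, blue), "fx", "fy", "cx", "cy" (pixels), "pose" (4x4, takes a point from camera to world coordinates). Camera axes: x right, y down, z forward; pixel columns grow to the right and rows downward; lengths in m; the calibration is good to about 2 mm. A picture is of the moment at which its call begins. There is no depth.
- ticket.sign_off(): hands the job in; it is judged then, once.
The state is a dict: "t": time; "q": joint angles; "qd": joint speeds; "tau": joint torques, N m; "tcp_pos": TCP position; "tool_rot": TCP orientation; "force": force on the tool from outside, world axes, zero at the start; "ft_torque": the same for the moment, N m; "finger_gap": opening from 0.0 (shut) to 1.0 (fully open); "gripper_force": force on a finger pad.
Only numpy, scipy, OpenCV 4.12 (cv2) and the standard library are available. Lean on these libraries where they do the work, as an engineer would, in place of code of your own. Each camera call takes 0.05 s, during which the arm holds its last target. There are 200 camera calls.

## Working session

There is one attempt and no reset: what is moved stays moved. The work goes in short steps, Python scripts to look and compute and a tool call to move; the robot and the scene stay as the last step left them, time stands still between calls to the robot, and variables do not carry over. Pictures are saved under pics/ and viewed, at most 10 in all, crops included, and the job is handed in when it is done.

Besides the shell and the picture viewer there is one more tool, called after ">>>" as name(argument=value, ...), one argument or row to a line, values as JSON. move_arm: Moves the arm, as the interface text tells. Its arguments: {"type":"object","properties":{"commands":{"type":"string"},"grip_force":{"type":"number"}},"required":["commands"]}

```bash
mkdir -p pics; ls; python3 - <<'E'
from station import telemetry, snapshot
import cv2, numpy as np
s=telemetry.sense(); print(s)
for n in ("scene","top"):
    d=snapshot(n); cv2.imwrite(f"pics/{n}0.png",d["image"][:,:,::-1]); np.savez(f"pics/{n}0.npz",**d)
    print(n,d["fx"],d["cx"],d["cy"],np.round(d["pose"],3).tolist())
E
```

```text
pics
{'t': 0.0, 'q': array([ 1.01651020e+00,  5.28464918e-01,  1.43391615e+00,  2.25083104e-05,
        1.18138904e+00, -1.78487988e-01]), 'qd': array([ 0.00186964, -0.00086734, -0.0003633 ,  0.00175428,  0.0013916 ,
        0.00147185]), 'tau': array([-2.85989254e-04, -4.42364573e+01, -1.78021163e+01, -1.97249210e-04,
        8.41929519e-03,  7.17763214e-06]), 'tcp_pos': array([0.22895947, 0.58077873, 0.23032998]), 'tool_rot': array([ 1.86799453e-01,  9.82397465e-01, -1.01273503e-03, -3.99745867e-04]), 'force': array([-0.48896998,  0.02778824, -1.01774567]), 'ft_torque': array([-0.0125186 ,  0.02507338,  0.02019472]), 'gripper_force': 0.0, 'finger_gap': 0.9973906122338428}
scene 520.617856922681 306.9617142582962 190.90222514015264 [[0.692, -0.378, 0.616, -0.191], [-0.722, -0.366, 0.587, -0.765], [0.004, -0.851, -0.526, 0.713], [0.0, 0.0, 0.0, 1.0]]
top 387.10159245227266 316.9442541258031 199.9325068587481 [[0.035, -0.977, 0.211, 0.331], [-0.999, -0.033, 0.009, -0.071], [-0.002, -0.212, -0.977, 1.085], [0.0, 0.0, 0.0, 1.0]]
```

View pics/scene0.png

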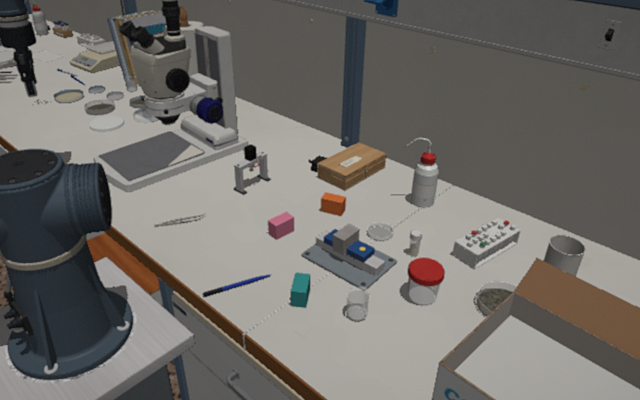

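View pics/top0.png

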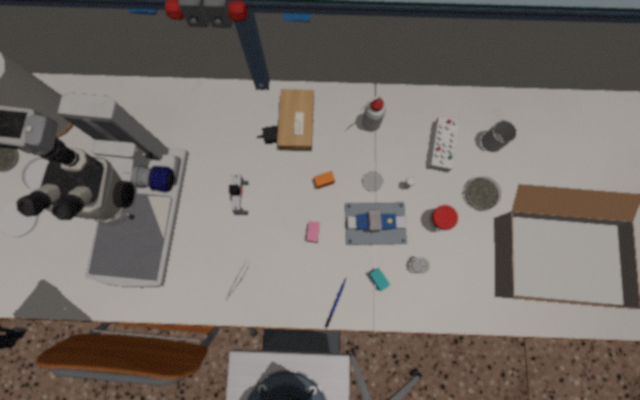

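The scene view shows the clamp near (350,250) and the gauge near (252,170). In the top view the clamp is at about (375,223), with its yellow dot at (390,222), and the gauge is at about (237,193). The sliding jaw is on the right, towards world -y.

```bash
cat > h.py <<'E'
import numpy as np, cv2
from station import telemetry, snapshot
from scipy.spatial.transform import Rotation as R
def ray(d,u,v):
    P=np.array(d["pose"]); r=P[:3,:3]@np.array([(u-d["cx"])/d["fx"],(v-d["cy"])/d["fy"],1]); return P[:3,3],r
def onz(d,u,v,z):
    o,r=ray(d,u,v); return o+r*(z-o[2])/r[2]
def proj(d,p):
    P=np.array(d["pose"]); c=P[:3,:3].T@(np.array(p)-P[:3,3]); return d["fx"]*c[0]/c[2]+d["cx"],d["fy"]*c[1]/c[2]+d["cy"]
def tri(d1,p1,d2,p2):
    o1,r1=ray(d1,*p1);o2,r2=ray(d2,*p2)
    A=np.stack([r1,-r2],1);s=np.linalg.lstsq(A,o2-o1,rcond=None)[0]
    a,b=o1+s[0]*r1,o2+s[1]*r2; return (a+b)/2,np.linalg.norm(a-b)
def blobs(d,f,roi,minA=4):
    im=d["image"].astype(int);r,g,b=im[...,0],im[...,1],im[...,2]
    m=f(r,g,b).astype(np.uint8);k=np.zeros_like(m);x0,y0,x1,y1=roi;k[y0:y1,x0:x1]=m[y0:y1,x0:x1]
    n,l,st,c=cv2.connectedComponentsWithStats(k)
    return [(st[i].tolist(),c[i].round(1).tolist()) for i in range(1,n) if st[i][4]>=minA],k
E
python3 - <<'E'
from h import *
T=dict(np.load("pics/top0.npz"));S=dict(np.load("pics/scene0.npz"))
yel=lambda r,g,b:(r>130)&(g>110)&(b<90)
ty=blobs(T,yel,(340,195,412,250),2)[0];sy=blobs(S,yel,(300,220,400,285),2)[0];print(ty,sy)
if ty and sy: print("dot",tri(T,ty[0][1],S,sy[0][1]), onz(T,*ty[0][1],.046))
# plate
pl=lambda r,g,b:(b-r>8)&(r>60)&(r+g+b<520)
bl,m=blobs(T,pl,(335,195,415,252),50);print(bl)
c=max(cv2.findContours(m,0,2)[0],key=cv2.contourArea);rect=cv2.boxPoints(cv2.minAreaRect(c))
Q=np.array([onz(T,*p,.008) for p in rect]);print(rect,Q.round(4),Q.mean(0),np.linalg.norm(np.diff(Q,axis=0),axis=1))
# gauge black grip
bk=lambda r,g,b:(r<50)&(g<50)&(b<50)
print(blobs(T,bk,(222,170,255,220))[0],blobs(S,bk,(225,140,280,200))[0])
a=cv2.resize(T["image"][165:255,220:420,::-1],None,fx=4,fy=4,interpolation=2)
b=cv2.resize(np.ascontiguousarray(S["image"][140:200,225:285,::-1]),None,fx=4,fy=4);c2=cv2.resize(np.ascontiguousarray(S["image"][215:290,295:405,::-1]),None,fx=4,fy=3.2)
o=np.zeros((600,800,3),np.uint8);o[:360]=a;o[360:600,:240]=b;o[360:600,260:700]=c2;cv2.imwrite("pics/c1.png",o)
E
```

```text
[([388, 219, 3, 4, 10], [389.2, 220.5])] [([360, 247, 5, 4, 17], [361.9, 248.4])]
dot (array([ 0.50532709, -0.25884363,  0.04645717]), np.float64(0.00040581359104664645)) [ 0.50525156 -0.25878328  0.046     ]
[([380, 212, 17, 19, 116], [389.0, 219.7])]
[[380. 212.]
 [396. 212.]
 [396. 230.]
 [380. 230.]] [[ 0.5351 -0.2398  0.008 ]
 [ 0.5366 -0.285   0.008 ]
 [ 0.4854 -0.2845  0.008 ]
 [ 0.4838 -0.2398  0.008 ]] [ 0.51021851 -0.26228475  0.008     ] [0.04519458 0.05122579 0.04474737]
[([230, 186, 10, 9, 78], [234.4, 189.9])] [([245, 145, 11, 16, 146], [249.9, 152.4]), ([258, 175, 5, 4, 7], [259.7, 176.6]), ([264, 179, 6, 2, 7], [266.6, 179.1]), ([242, 192, 4, 2, 4], [243.5, 192.8])]
```

View pics/c1.png

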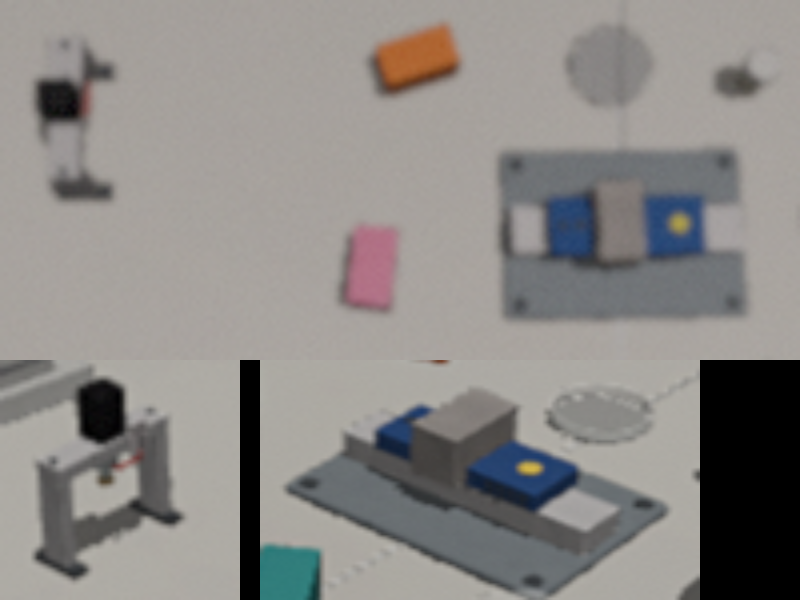

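The crop shows the clamp axes nearly along the world axes. Its plate bolts are at crop pixels (516,164), (723,161), (732,303) and (519,304). The gauge bar runs vertically in the crop, which is along world x.

```bash
cat >> h.py <<'E'
def delta(pos,rot,s=None):
    """shift mm and rotvec deg in tool axes from the present pose to TCP pos, rot"""
    s=s or telemetry.sense(); r0=R.from_quat(s["tool_rot"])
    print("t",round(s["t"],2),"shift",(r0.inv().apply(np.array(pos)-s["tcp_pos"])*1000).round(1),"turn",(r0.inv()*rot).as_rotvec(degrees=True).round(1),"F",s["force"].round(1),"gap",round(s["finger_gap"],3))
def tool(yaw,tilt=0):
    """tool y at yaw deg, tilted about that axis; tilt + leans the fingers to the clamp's +y"""
    z=R.from_euler("z",yaw,degrees=True)
    return z*R.from_euler("x",tilt,degrees=True)*R.from_matrix(np.array([[0,1,0],[1,0,0],[0,0,-1.]]))
E
python3 - <<'E'
from h import *
T=dict(np.load("pics/top0.npz"));S=dict(np.load("pics/scene0.npz"))
f=lambda L,z:np.array([onz(T,u/4+220-.4,v/4+165-.4,z) for u,v in L])
for L in ([(502,152),(737,150),(746,318),(503,318)],[(516,164),(723,161),(732,303),(519,304)]):
    Q=f(L,.008);e=np.diff(np.vstack([Q,Q[:1]]),axis=0)
    print(Q.round(4).tolist(),Q.mean(0).round(4),np.linalg.norm(e,axis=1).round(3),np.degrees([np.arctan2(-e[0][0],-e[0][1])*-1, np.arctan2(-e[1][1],-e[1][0]),np.arctan2(-e[2][0],e[2][1])]).round(1), "yaws", [np.degrees(np.arctan2(*x)).round(1) for x in [(e[0][0],-e[0][1]),(-e[1][1],-e[1][0]),(-e[2][0],e[2][1]),(e[3][1],e[3][0])]])
print("gauge grip",tri(T,(234.4,189.9),S,(249.9,152.4)))
b=f([(64,40),(62,182)],.078);print("bar",b.round(4),b.mean(0),np.linalg.norm(b[0]-b[1]))
p=f([(100,71),(98,190)],.004);print("pads",p.round(4))
for yaw,base in ((0,(.505,-.259)),):
    delta((.505,-.259,.17),tool(0))
E
```

```text
[[0.5588, -0.1407, 0.008], [0.566, -0.3075, 0.008], [0.4469, -0.3122, 0.008], [0.4411, -0.1437, 0.008]] [ 0.5032 -0.226   0.008 ] [0.167 0.119 0.169 0.118] [2.5 2.3 2. ] yaws [np.float64(2.5), np.float64(2.3), np.float64(2.0), np.float64(1.4)]
[[0.5505, -0.1508, 0.008], [0.5577, -0.2975, 0.008], [0.457, -0.3026, 0.008], [0.4512, -0.1546, 0.008]] [ 0.5041 -0.2264  0.008 ] [0.147 0.101 0.148 0.099] [2.8 2.9 2.2] yaws [np.float64(2.8), np.float64(2.9), np.float64(2.2), np.float64(2.2)]
gauge grip (array([0.56405701, 0.15627254, 0.09706778]), np.float64(0.00015219435612527798))
bar [[0.6111 0.1608 0.078 ]
 [0.5138 0.1544 0.078 ]] [0.56246753 0.15756404 0.078     ] 0.09757391916748438
pads [[0.6095 0.15   0.004 ]
 [0.5223 0.1449 0.004 ]]
t 0.1 shift [-565.  -679.8   61.6] turn [-0.1  0.  68.5] F [0.2 0.2 0.4] gap 0.999
```

>>> move_arm(
  commands="-48 -36 3 0 0 8 1;-96 -72 6 0 0 16 1;-144 -108 9 0 0 24 1;-192 -144 12 0 0 32 1;-240 -180 15 0 0 40 1",
)

```text
t: 0.72
tcp_pos: [0.3872, 0.3242, 0.2161]
tool_rot: [0.513, 0.858, -0.0, -0.0]
force: [1.0, 0.4, -0.3]
finger_gap: 0.997
gripper_force: 0.0
```

```bash
python3 - <<'E'
from h import *
print(telemetry.sense()["tcp_pos"]);delta((.505,-.258,.17),tool(2.3))
E
```

```text
[0.38717755 0.32415294 0.2160505 ]
t 0.72 shift [-568.7 -171.5   46.1] turn [-0.   0.  25.9] F [ 1.   0.4 -0.3] gap 0.997
```

>>> move_arm(
  commands="-57 -17 5 0 0 5 1;-114 -34 9 0 0 10 1;-171 -51 14 0 0 16 1;-228 -68 18 0 0 21 1;-285 -86 23 0 0 26 1",
)

```text
t: 1.35
tcp_pos: [0.447, 0.0324, 0.1932]
tool_rot: [0.693, 0.721, 0.0, 0.0]
force: [1.3, 0.3, 0.5]
finger_gap: 0.998
gripper_force: 0.0
```

```bash
python3 - <<'E'
from h import *
delta((.505,-.258,.17),tool(2.3))
E
```

```text
t 1.35 shift [-292.5   46.3   23.2] turn [ 0. -0.  0.] F [1.3 0.3 0.5] gap 0.998
```

>>> move_arm(
  commands="-58 9 5 0 0 0 1;-116 18 10 0 0 0 1;-174 27 14 0 0 0 1;-232 36 19 0 0 0 1;-292 46 23 0 0 0 1",
)

```text
t: 1.98
tcp_pos: [0.5051, -0.2571, 0.1697]
tool_rot: [0.692, 0.722, 0.0, -0.001]
force: [1.1, 0.2, 0.3]
finger_gap: 1.002
gripper_force: 0.0
```

```bash
python3 - <<'E'
from h import *
d=snapshot("wrist");cv2.imwrite("pics/w1.png",d["image"][:,:,::-1]);np.savez("pics/w1.npz",**d)
delta((.505,-.258,.17),tool(2.3));print(d["fx"],d["pose"].round(3).tolist())
yel=lambda r,g,b:(r>130)&(g>110)&(b<90)
for s,c in blobs(d,yel,(0,0,640,400),20)[0]: print(s,c,onz(d,*c,.046))
for n,p in {"dot":(.5053,-.2588,.046)}.items(): print(proj(d,p))
E
```

```text
t 2.02 shift [ 8.7 -3.  -0.1] turn [ 0.3  0.5 -0.1] F [ 3.7 -5.1  0.6] gap 1.0
342.2153871171118 [[0.999, 0.04, 0.013, 0.502], [0.042, -0.948, -0.314, -0.177], [-0.001, 0.315, -0.949, 0.313], [0.0, 0.0, 0.0, 1.0]]
[312, 186, 11, 12, 111] [317.0, 191.6] [ 0.50581348 -0.25898291  0.046     ]
(np.float64(316.3806927466265), np.float64(191.36038032270224))
```

View pics/w1.png

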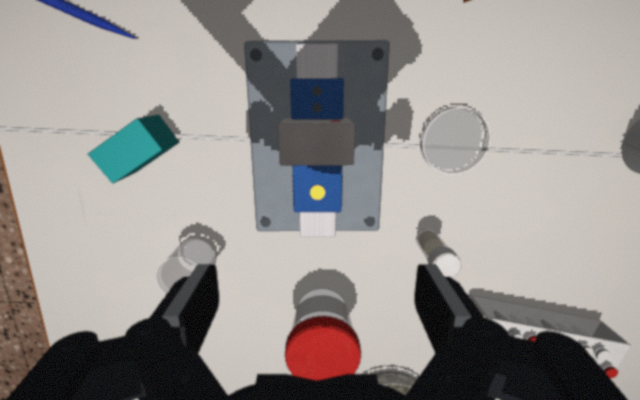

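The wrist view puts the yellow dot at (317,192) and the plate bolts at (256,54), (377,55), (370,221) and (265,222). The cup's red lid is at (322,350), beyond the -y end of the plate.

```bash
python3 - <<'E'
from h import *
d=dict(np.load("pics/w1.npz"))
Q=np.array([onz(d,u,v,.008) for u,v in [(256,54),(377,55),(370,221),(265,222)]]);print(Q.round(4).tolist(),Q.mean(0))
a=(Q[0]+Q[1]-Q[2]-Q[3])/2;print("yaw",np.degrees(np.arctan2(-a[0],a[1])),np.degrees(np.arctan2(Q[1][1]-Q[0][1],Q[1][0]-Q[0][0])))
T=dict(np.load("pics/top0.npz"))
for n,p,z in (("cup",(445,217),.072),("vial",(410,182),.058),("beaker",(418,265),.03),("dish",(372,181),.01)): print(n,onz(T,*p,z).round(3))
delta((.5055,-.258,.021),tool(2.3))
E
```

```text
[[0.4511, -0.1544, 0.008], [0.5507, -0.151, 0.008], [0.5584, -0.298, 0.008], [0.4578, -0.3033, 0.008]] [ 0.50449902 -0.2266822   0.008     ]
yaw 2.778629260714198 1.9761579016323871
cup [ 0.515 -0.402  0.072]
vial [ 0.612 -0.314  0.058]
beaker [ 0.389 -0.338  0.03 ]
dish [ 0.624 -0.217  0.01 ]
t 2.02 shift [ 10.   -3.3 148.9] turn [ 0.3  0.5 -0.1] F [ 3.7 -5.1  0.6] gap 1.0
```

>>> move_arm(
  commands="0 0 40 0 0 0 1;0 0 80 0 0 0 1;0 0 115 0 0 0 1;0 0 135 0 0 0 1;0 0 140 0 0 0 1",
)

```text
t: 2.65
tcp_pos: [0.5043, -0.2545, 0.0287]
tool_rot: [0.692, 0.722, -0.0, -0.002]
force: [1.1, 0.4, 0.9]
finger_gap: 1.0
gripper_force: 0.0
```

```bash
python3 - <<'E'
from h import *
delta((.5055,-.2588,.021),tool(2.4))
E
```

```text
t 2.65 shift [-4.4  1.   7.7] turn [-0.2 -0.1  0.1] F [1.1 0.4 0.9] gap 1.0
```

>>> move_arm(
  commands="-4 1 8 0 0 0 0.6;-4 1 8 0 0 0 0.2;-4 1 8 0 0 0 0;-4 1 8 0 0 0 0;-4 1 8 0 0 0 0",
  grip_force=40,
)

```text
t: 3.28
tcp_pos: [0.5066, -0.2594, 0.0227]
tool_rot: [0.692, 0.722, 0.0, 0.0]
force: [0.2, -0.2, 0.7]
finger_gap: 0.498
gripper_force: 0.0
```

>>> move_arm(
  commands="0 0 0 0 0 0 -0.3;0 0 0 0 0 0 -0.3;-5 0 0 0 0 0 -0.3;-12 0 0 0 0 0 -0.3;-18 0 0 0 0 0 -0.3",
)

```text
t: 3.9
tcp_pos: [0.5065, -0.2758, 0.023]
tool_rot: [0.692, 0.722, 0.0, -0.002]
force: [-1.4, 4.8, 6.8]
finger_gap: 0.462
gripper_force: 40.4
```

```bash
python3 - <<'E'
from h import *
s=telemetry.sense();print(s["tcp_pos"],s["force"],s["gripper_force"]);delta((.5063,-.2775,.021),tool(2.4))
E
```

```text
[ 0.50651029 -0.27578149  0.02295217] [-1.41124188  4.7975563   6.81820916] 40.40999472141266
t 3.9 shift [-1.7 -0.3  1.9] turn [-0.1 -0.2  0.1] F [-1.4  4.8  6.8] gap 0.462
```

>>> move_arm(
  commands="-1.5 0 0 0 0 0 -0.3;-1.5 0 0 0 0 0 -0.3;-1.5 0 0 0 0 0 0.5;-1.5 0 0 0 0 0 1;-1.5 0 0 0 0 0 1",
)

```text
t: 4.53
tcp_pos: [0.5075, -0.2791, 0.0222]
tool_rot: [0.692, 0.722, 0.0, 0.0]
force: [0.9, -0.2, -0.9]
finger_gap: 0.998
gripper_force: 0.0
```

>>> move_arm(
  commands="0 0 -30 0 0 0 1;0 0 -70 0 0 0 1;10 0 -100 0 -10 0 1;40 0 -120 0 -20 0 1;70 0 -120 0 -30 0 1",
)

```text
t: 5.15
tcp_pos: [0.5028, -0.2226, 0.1411]
tool_rot: [0.677, 0.703, -0.154, 0.151]
force: [-0.4, 0.8, -0.5]
finger_gap: 1.0
gripper_force: 0.0
```

```bash
python3 - <<'E'
from h import *
d=snapshot("wrist")
yel=lambda r,g,b:(r>110)&(g>90)&(b<80)&(r-b>60)
for s,c in blobs(d,yel,(0,0,640,400),20)[0]: print(s,c,onz(d,*c,.046))
T=tool(2.4,-45);a=T.apply([0,0,1]);p=np.array([.5041,-.2167,.05])+.019*a;print(a,p)
delta(p-.09*a,T);delta(p,T)
E
```

```text
[313, 202, 14, 10, 103] [320.0, 206.5] [ 0.50658736 -0.27768323  0.046     ]
[ 0.02961056 -0.70648653 -0.70710678] [ 0.5046626  -0.23012324  0.03656497]
t 5.2 shift [62.5  3.7 13.9] turn [ -0.9 -20.1   0.3] F [-1.   3.6 -1.1] gap 0.999
t 5.2 shift [31.5  5.  98.4] turn [ -0.9 -20.1   0.3] F [-1.   3.6 -1.1] gap 0.999
```

>>> move_arm(
  commands="15 1 5 0 -8 0 1;30 2 10 0 -15 0 1;48 3 14 0 -15 0 1;48 3 14 0 -15 0 1;48 3 14 0 -15 0 1",
)

```text
t: 5.82
tcp_pos: [0.5036, -0.1858, 0.1068]
tool_rot: [0.652, 0.678, -0.241, 0.239]
force: [0.4, -0.4, -0.5]
finger_gap: 1.001
gripper_force: 0.0
```

```bash
python3 - <<'E'
from h import *
T=tool(2.4,-45);a=T.apply([0,0,1]);p=np.array([.5041,-.2167,.05])+.019*a
delta(p-.09*a,T);delta(p,T);print(telemetry.sense()["q"].round(2))
d=snapshot("wrist");cv2.imwrite("pics/w2.png",d["image"][:,:,::-1])
for q in ((-27,25,70),(27,25,70),(-27,-5,70),(27,-5,70)):
    c=R.from_euler("z",2.4,degrees=True).apply(np.array(q)/1000)+[.5045,-.2267,0];print(np.round(proj(d,c)))
E
```

```text
t 5.83 shift [19.1 -0.8 -7.2] turn [-0.9 -5.3  0.3] F [ 0.4 -0.4 -0.5] gap 1.001
t 5.83 shift [10.7  0.7 82.4] turn [-0.9 -5.3  0.3] F [ 0.4 -0.4 -0.5] gap 1.001
[-0.22  0.69  1.89 -1.14  0.75  0.68]
[268. 213.]
[364. 214.]
[274. 236.]
[359. 237.]
```

View pics/w2.png

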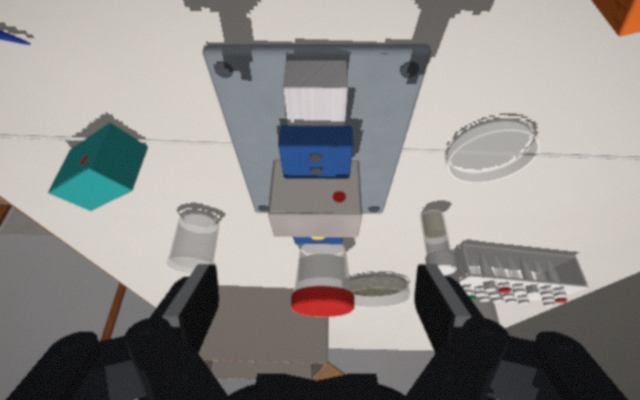

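The block's top is at about (270–361, 211–237), which matches my prediction. Its polished face with the red dot, at (339,197), looks to +y against the fixed jaw.

>>> move_arm(
  commands="8 0 -3 0 -3 0 1;19 -1 -7 -1 -5 0 1;19 -1 -7 -1 -5 0 1;17 -1 10 -1 -5 0 1;15 0 40 -1 -5 0 1",
)

```text
t: 6.5
tcp_pos: [0.5044, -0.2004, 0.0674]
tool_rot: [0.639, 0.669, -0.262, 0.275]
force: [0.7, 0.8, 0.0]
finger_gap: 1.003
gripper_force: 0.0
```

```bash
python3 - <<'E'
from h import *
T=tool(2.4,-45);a=T.apply([0,0,1]);p=np.array([.5041,-.2167,.05])+.019*a
delta(p,T);print(telemetry.sense()["q"].round(2))
E
```

```text
t 6.5 shift [ 0.6 -1.2 42.8] turn [ 0.2 -0.3  0.2] F [0.7 0.8 0. ] gap 1.003
[-0.21  0.8   1.91 -1.38  0.77  0.95]
```

>>> move_arm(
  commands="0 -1 5 0 0 0 1;0 -1 10 0 0 0 1;0 -1 15 0 0 0 1;0 -1 20 0 0 0 1;0 -1 20 0 0 0 1",
)

```text
t: 7.12
tcp_pos: [0.5031, -0.2129, 0.0521]
tool_rot: [0.638, 0.67, -0.263, 0.273]
force: [-0.2, 0.5, -0.9]
finger_gap: 0.999
gripper_force: 0.0
```

```bash
python3 - <<'E'
from h import *
T=tool(2.4,-45);a=T.apply([0,0,1]);p=np.array([.5041,-.2167,.05])+.019*a
delta(p,T);print(telemetry.sense()["q"].round(3))
E
```

```text
t 7.12 shift [-1.4  0.8 23.2] turn [ 0.  -0.4  0.3] F [-0.2  0.5 -0.9] gap 0.999
[-0.236  0.835  1.911 -1.43   0.751  0.992]
```

```bash
cat >> h.py <<'E'
C=np.array([.5045,-.2267,0]);CY=2.4
def cl(x,y,z): return R.from_euler("z",CY,degrees=True).apply(np.array([x,y,z])/1000)+C
E
python3 - <<'E'
from h import *
T=tool(2.4,-38);a=T.apply([0,0,1]);p=cl(0,16,45)+.015*a;print(p)
delta(p-.03*a,T);delta(p,T)
E
```

```text
[ 0.50421671 -0.21994086  0.03317984]
t 7.12 shift [  4.8   0.9 -11.4] turn [0.  6.6 0.3] F [-0.2  0.5 -0.9] gap 0.999
t 7.12 shift [ 8.3  0.9 18.4] turn [0.  6.6 0.3] F [-0.2  0.5 -0.9] gap 0.999
```

>>> move_arm(
  commands="3 1 -8 0 4 0 1;5 1 -11 0 6.6 0 1;5 1 -11 0 6.6 0 1;6 1 -3 0 6.6 0 1;7 1 6 0 6.6 0 1",
)

```text
t: 7.75
tcp_pos: [0.5038, -0.2122, 0.0422]
tool_rot: [0.652, 0.684, -0.226, 0.234]
force: [0.0, 0.5, 0.2]
finger_gap: 1.001
gripper_force: 0.0
```

```bash
python3 - <<'E'
from h import *
T=tool(2.4,-38);a=T.apply([0,0,1]);p=cl(0,16,45)+.015*a
delta(p,T);print(telemetry.sense()["q"].round(3))
E
```

```text
t 7.75 shift [-0.6  0.1 11.9] turn [-0.   0.   0.4] F [0.  0.5 0.2] gap 1.001
[-0.285  0.81   1.904 -1.324  0.646  0.852]
```

>>> move_arm(
  commands="0 0 6 0 0 0.4 1;0 0 12 0 0 0.4 1;0 0 12 0 0 0.4 0.5;0 0 12 0 0 0.4 0.2;0 0 12 0 0 0.4 0.1",
  grip_force=50,
)

```text
t: 8.38
tcp_pos: [0.5042, -0.2193, 0.0336]
tool_rot: [0.655, 0.682, -0.225, 0.235]
force: [-0.7, 0.3, 0.2]
finger_gap: 0.622
gripper_force: 53.0
```

>>> move_arm(
  commands="0 0 0 0 0 0 0.1;0 0 0 0 0 0 0.1;0 0 0 0 0 0 0.1;0 0 0 0 0 0 0.1;0 0 0 0 0 0 0.1",
)

```text
t: 9.0
tcp_pos: [0.5042, -0.2193, 0.0336]
tool_rot: [0.655, 0.682, -0.225, 0.235]
force: [-1.2, 3.2, 3.2]
finger_gap: 0.623
gripper_force: 53.5
```

```bash
python3 - <<'E'
from h import *
T=tool(2.4,-38);a=T.apply([0,0,1]);p=cl(0,16,45)+.015*a
delta(p,T);s=telemetry.sense();print(s["q"].round(3),s["gripper_force"])
r0=R.from_quat(s["tool_rot"])
print("up 50mm in tool",r0.inv().apply([0,0,50]).round(1), "clamp x y z of tcp", R.from_euler("z",-CY,degrees=True).apply(s["tcp_pos"]-C)*1000)
E
```

```text
t 9.0 shift [-0.2  0.   0.7] turn [-0.   0.  -0.1] F [-1.2  3.2  3.2] gap 0.623
[-0.299  0.828  1.902 -1.356  0.637  0.884] 53.537980914115906
up 50mm in tool [-30.8   0.  -39.4] clamp x y z of tcp [-0.03969912  7.39483033 33.59146256]
```

>>> move_arm(
  commands="-4 0 -4 0 0 0 0.1;-14 0 -14 0 0 0 0.1;-30 0 -34 0 0 0 0.1;-46 0 -54 0 0 0 0.1;-60 0 -72 0 0 0 0.1",
)

```text
t: 9.62
tcp_pos: [0.5043, -0.2227, 0.1279]
tool_rot: [0.655, 0.682, -0.225, 0.235]
force: [-0.3, 0.3, -2.5]
finger_gap: 0.625
gripper_force: 53.1
```

```bash
python3 - <<'E'
from h import *
T=tool(2.4,52);a=T.apply([0,0,1]);p=cl(0,2+5,51+65)+.015*a;s=telemetry.sense()
delta(p,T);print(s["tcp_pos"],s["q"].round(3),s["gripper_force"])
E
```

```text
t 9.62 shift [24.7  0.   7.6] turn [ 0.1 90.  -0.1] F [-0.3  0.3 -2.5] gap 0.625
[ 0.50427647 -0.22271366  0.12794307] [-0.305  0.638  1.881 -1.108  0.704  0.562] 53.10786545276642
```

>>> move_arm(
  commands="0 0 0 0 9 0 0.1;0 0 0 0 18 0 0.1;0 0 0 0 27 0 0.1;0 0 0 0 36 0 0.1;0 0 0 0 45 0 0.1",
)

```text
t: 10.25
tcp_pos: [0.5044, -0.2221, 0.128]
tool_rot: [0.691, 0.721, 0.035, -0.035]
force: [-0.1, -0.8, -3.3]
finger_gap: 0.622
gripper_force: 53.0
```

>>> move_arm(
  commands="0 0 0 0 9 0 0.1;0 0 0 0 18 0 0.1;0 0 0 0 27 0 0.1;0 0 0 0 36 0 0.1;0 0 0 0 45 0 0.1",
)

```text
t: 10.88
tcp_pos: [0.5043, -0.2239, 0.1272]
tool_rot: [0.627, 0.652, 0.296, -0.307]
force: [-0.0, -0.1, -2.0]
finger_gap: 0.618
gripper_force: 53.1
```

```bash
python3 - <<'E'
from h import *
T=tool(2.4,52);a=T.apply([0,0,1]);p=cl(0,2+5,51+45)+.015*a;s=telemetry.sense()
delta(p,T);print(s["tcp_pos"],s["q"].round(3),s["gripper_force"])
E
```

```text
t 10.88 shift [-21.   0.  38.] turn [ 0.1  1.5 -0. ] F [-0.  -0.1 -2. ] gap 0.618
[ 0.50427512 -0.22385973  0.12718171] [-0.886  0.866  1.401  0.484  1.634 -1.091] 53.074241280555725
```

>>> move_arm(
  commands="-5 0 9 0 1.5 0 0.1;-10 0 19 0 1.5 0 0.1;-16 0 29 0 1.5 0 0.1;-21 0 38 0 1.5 0 0.1;-21 0 38 0 1.5 0 0.1",
)

```text
t: 11.5
tcp_pos: [0.5034, -0.2054, 0.0865]
tool_rot: [0.623, 0.649, 0.302, -0.316]
force: [0.1, -0.6, -1.0]
finger_gap: 0.62
gripper_force: 53.1
```

```bash
python3 - <<'E'
from h import *
T=tool(2.4,52);a=T.apply([0,0,1])
for h in (45,10): delta(cl(0,7,51+h)+.015*a,T)
d=snapshot("scene");o=cv2.resize(np.ascontiguousarray(d["image"][190:300,280:420,::-1]),None,fx=4,fy=4,interpolation=2)
d=snapshot("wrist");w=cv2.resize(d["image"][:,:,::-1],None,fx=.375,fy=.375)
f=np.zeros((440,800,3),np.uint8);f[:,:560]=o;f[:150,560:]=w;cv2.imwrite("pics/s3.png",f)
E
```

```text
t 11.5 shift [-1.4  0.2 -2.2] turn [-0.1  0.2 -0.1] F [ 0.1 -0.6 -1. ] gap 0.62
t 11.5 shift [-28.9   0.2  19.5] turn [-0.1  0.2 -0.1] F [ 0.1 -0.6 -1. ] gap 0.62
```

View pics/s3.png

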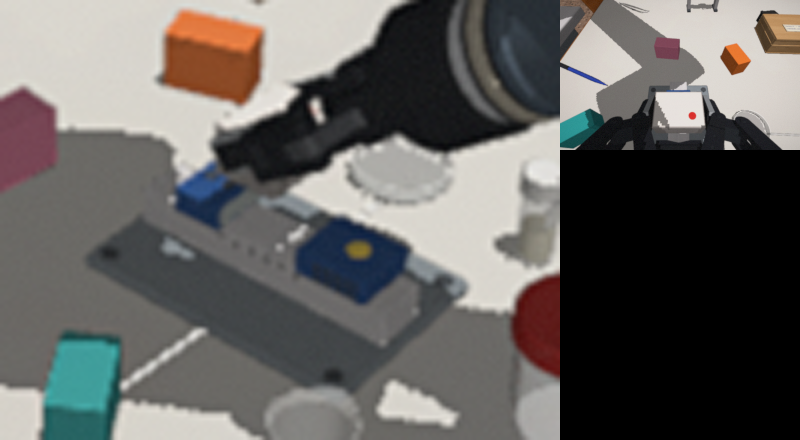

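The polished white face with its red dot, at inset (692,116), is now up. The block is held above the bed between the jaws, and the gripper is clear of the sliding jaw.

>>> move_arm(
  commands="-7 0 5 0 0 0 0.1;-14 0 10 0 0 0 0.1;-21 0 15 0 0 0 0.1;-29 0 19 0 0 0 0.1;-29 0 19 0 0 0 0.1",
)

```text
t: 12.22
tcp_pos: [0.5034, -0.2095, 0.0513]
tool_rot: [0.623, 0.648, 0.302, -0.316]
force: [0.4, 0.7, -2.2]
finger_gap: 0.625
gripper_force: 53.1
```

```bash
python3 - <<'E'
from h import *
T=tool(2.4,52);a=T.apply([0,0,1])
for h in (10,1,0): delta(cl(0,7,51+h)+.015*a,T)
E
```

```text
t 12.22 shift [1.4 0.4 1. ] turn [ 0.   0.1 -0.1] F [ 0.4  0.7 -2.2] gap 0.625
t 12.22 shift [-5.7  0.4  6.5] turn [ 0.   0.1 -0.1] F [ 0.4  0.7 -2.2] gap 0.625
t 12.22 shift [-6.5  0.4  7.1] turn [ 0.   0.1 -0.1] F [ 0.4  0.7 -2.2] gap 0.625
```

>>> move_arm(
  commands="-2 0 2 0 0 0 0.1;-4 0 4 0 0 0 0.1;-5 0 6 0 0 0 0.1;-6.5 0 7 0 0 0 0.1;-6.5 0 7 0 0 0 0.1",
)

```text
t: 12.85
tcp_pos: [0.5037, -0.2081, 0.0427]
tool_rot: [0.623, 0.649, 0.302, -0.315]
force: [-0.4, -0.5, -2.0]
finger_gap: 0.622
gripper_force: 53.1
```

>>> move_arm(
  commands="-0.4 0 0.3 0 0 0 0.1;-0.8 0 0.6 0 0 0 0.1;-1.2 0 0.9 0 0 0 0.1;-1.6 0 1.2 0 0 0 0.1;-1.6 0 1.2 0 0 0 0.1",
)

```text
t: 13.48
tcp_pos: [0.5037, -0.2082, 0.0421]
tool_rot: [0.623, 0.649, 0.303, -0.316]
force: [-0.2, -1.3, 5.7]
finger_gap: 0.622
gripper_force: 53.9
```

```bash
python3 - <<'E'
from h import *
s=telemetry.sense();print(s["tcp_pos"],s["force"],s["ft_torque"])
E
```

```text
[ 0.50373673 -0.20819726  0.04214183] [-0.20807136 -1.25392576  5.73408636] [0.17539678 0.22153631 0.11879963]
```

>>> move_arm(
  commands="0 0 0 0 0 0 0.2;0 0 0 0 0 0 0.4;0 0 0 0 0 0 0.7;0 0 0 0 0 0 1;0 0 0 0 0 0 1",
)

```text
t: 14.1
tcp_pos: [0.5036, -0.208, 0.0406]
tool_rot: [0.623, 0.649, 0.302, -0.315]
force: [0.0, 0.3, -0.1]
finger_gap: 0.999
gripper_force: 0.0
```

>>> move_arm(
  commands="8 0 -10 0 0 0 1;20 0 -25 0 0 0 1;35 0 -40 0 0 0 1;60 0 -60 0 -10 0 1;80 0 -80 0 -20 0 1",
)

```text
t: 14.72
tcp_pos: [0.5045, -0.2228, 0.155]
tool_rot: [0.667, 0.694, 0.188, -0.195]
force: [1.2, -0.5, 0.1]
finger_gap: 1.002
gripper_force: 0.0
```

```bash
python3 - <<'E'
from h import *
s=telemetry.sense();print(s["tcp_pos"],s["force"]);delta(cl(0,-51,150),tool(2.4))
E
```

```text
[ 0.50454066 -0.22278218  0.15502118] [ 1.17173039 -0.54486907  0.12323173]
t 14.72 shift [-49.5  -0.  -24.4] turn [  0.1 -31.5  -0.2] F [ 1.2 -0.5  0.1] gap 1.002
```

>>> move_arm(
  commands="-12 0 -6 0 -8 0 1;-25 0 -12 0 -16 0 1;-38 0 -18 0 -24 0 1;-49 0 -24 0 -31.5 0 1;-49 0 -24 0 -31.5 0 1",
)

```text
t: 15.35
tcp_pos: [0.5064, -0.2743, 0.1494]
tool_rot: [0.692, 0.722, 0.002, -0.002]
force: [0.1, -0.5, 0.3]
finger_gap: 1.002
gripper_force: 0.0
```

```bash
python3 - <<'E'
from h import *
d=snapshot("wrist");cv2.imwrite("pics/w4.png",d["image"][40:300,120:520,::-1].repeat(2,0).repeat(2,1)[:,:])
yel=lambda r,g,b:(r>110)&(g>90)&(b<80)&(r-b>60)
q=None
for s,c in blobs(d,yel,(200,0,440,400),20)[0]: q=onz(d,*c,.046);print(s,c,q)
if q is not None: print(R.from_euler("z",-CY,degrees=True).apply(q-C)*1000); delta([q[0],q[1],.021],tool(2.4))
E
```

```text
(no output)
```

View pics/w4.png

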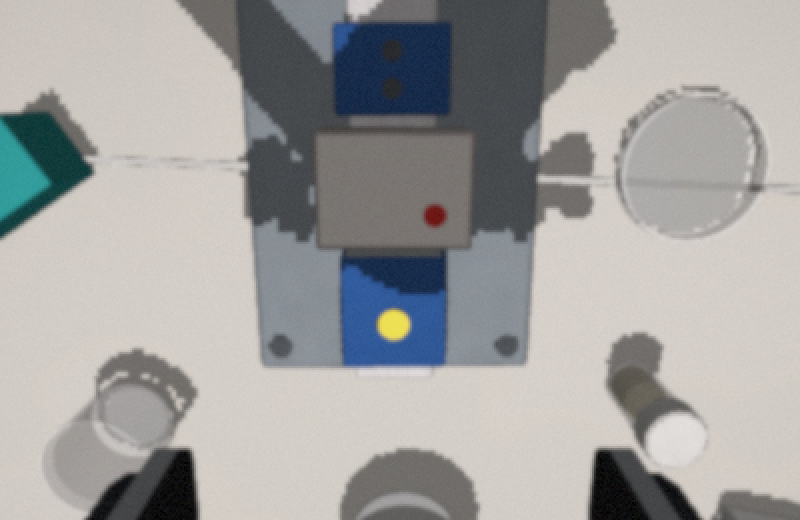

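The block lies flat between the jaws with the polished face and red dot, at crop (434,215), facing up. There are small gaps to both jaws, and the yellow dot is at crop (393,325).

>>> move_arm(
  commands="-2 0 40 0 0 0 1;-3 0 80 0 0 0 1;-3 0 110 0 0 0 1;-3 0 127 0 0 0 1;-3 0 127 0 0 0 0.5",
)

```text
t: 16.02
tcp_pos: [0.506, -0.2783, 0.0197]
tool_rot: [0.693, 0.721, 0.002, -0.003]
force: [0.3, -0.2, -0.0]
finger_gap: 0.816
gripper_force: 0.0
```

>>> move_arm(
  commands="0 0 0 0 0 0 0;0 0 0 0 0 0 -0.3;0 0 0 0 0 0 -0.3;0 0 0 0 0 0 -0.3;0 0 0 0 0 0 -0.3",
  grip_force=60,
)

```text
t: 16.65
tcp_pos: [0.5068, -0.2788, 0.0223]
tool_rot: [0.692, 0.722, 0.001, -0.001]
force: [-3.3, -1.2, 6.4]
finger_gap: 0.456
gripper_force: 60.8
```

>>> move_arm(
  commands="1 0 0 0 0 0 -0.3;2.5 0 0 0 0 0 -0.3;4 0 0 0 0 0 -0.3;5.5 0 0 0 0 0 -0.3;7 0 0 0 0 0 -0.3",
)

```text
t: 17.27
tcp_pos: [0.5065, -0.2731, 0.0223]
tool_rot: [0.692, 0.722, 0.001, -0.0]
force: [-3.8, -5.7, 6.0]
finger_gap: 0.453
gripper_force: 60.8
```

>>> move_arm(
  commands="0.7 0 0 0 0 0 -0.3;1.4 0 0 0 0 0 -0.3;2.1 0 0 0 0 0 -0.3;2.8 0 0 0 0 0 -0.3;3.5 0 0 0 0 0 -0.3",
)

```text
t: 17.9
tcp_pos: [0.5064, -0.27, 0.0223]
tool_rot: [0.692, 0.722, 0.001, -0.0]
force: [-4.0, -5.7, 4.6]
finger_gap: 0.458
gripper_force: 60.8
```

>>> move_arm(
  commands="0.4 0 0 0 0 0 -0.3;0.8 0 0 0 0 0 -0.3;1.2 0 0 0 0 0 -0.3;1.6 0 0 0 0 0 -0.3;2 0 0 0 0 0 -0.3",
)

```text
t: 18.52
tcp_pos: [0.5063, -0.2689, 0.0223]
tool_rot: [0.692, 0.722, 0.0, 0.0]
force: [-5.1, -9.1, 3.5]
finger_gap: 0.461
gripper_force: 60.6
```

>>> move_arm(
  commands="0.5 0 0 0 0 0 -0.3;1 0 0 0 0 0 -0.3;1.5 0 0 0 0 0 -0.3;2 0 0 0 0 0 -0.3;2 0 0 0 0 0 -0.3",
)

```text
t: 19.15
tcp_pos: [0.5064, -0.2689, 0.0223]
tool_rot: [0.692, 0.722, -0.0, 0.002]
force: [-7.3, -13.6, 1.4]
finger_gap: 0.457
gripper_force: 60.5
```

>>> move_arm(
  commands="0 0 0 0 0 0 0;0 0 0 0 0 0 0.6;0 0 0 0 0 0 1;0 0 -30 0 0 0 1;0 0 -70 0 0 0 1",
)

```text
t: 19.77
tcp_pos: [0.5054, -0.2629, 0.0904]
tool_rot: [0.692, 0.721, 0.002, -0.004]
force: [0.3, -0.7, 0.3]
finger_gap: 0.998
gripper_force: 0.0
```

>>> move_arm(
  commands="20 0 -40 0 0 0 1;60 0 -60 0 0 0 1;110 0 -80 0 0 0 1;165 0 -90 0 0 0 1;220 5 -90 0 0 0 1",
)

```text
t: 20.4
tcp_pos: [0.5022, -0.0426, 0.1829]
tool_rot: [0.693, 0.721, 0.002, -0.001]
force: [0.6, 0.1, 0.9]
finger_gap: 0.996
gripper_force: 0.0
```

```bash
python3 - <<'E'
from h import *
s=telemetry.sense();print(s["tcp_pos"]);delta((.563,.157-.08,.19),tool(3.5))
E
```

```text
[ 0.50221571 -0.04257339  0.18290572]
t 20.4 shift [117.1  65.6  -6.4] turn [ 0.1 -0.3 -1.2] F [0.6 0.1 0.9] gap 0.996
```

>>> move_arm(
  commands="30 16 -12 0 0 0 1;60 32 -24 0 0 0 1;95 49 -36 0 0 -1 1;130 65 -46 0 0 -1.2 1;130 65 -46 0 0 -1.2 1",
)

```text
t: 21.02
tcp_pos: [0.5628, 0.0905, 0.2293]
tool_rot: [0.683, 0.73, 0.003, -0.001]
force: [0.2, -0.7, 0.4]
finger_gap: 0.999
gripper_force: 0.0
```

```bash
python3 - <<'E'
from h import *
w=snapshot("wrist");np.savez("pics/w5.npz",**w);t=snapshot("top");np.savez("pics/t5.npz",**t)
print(telemetry.sense()["tcp_pos"])
a=cv2.resize(w["image"][:,:,::-1],(800,500)) ;cv2.imwrite("pics/w5.png",a[:, :])
bk=lambda r,g,b:(r<60)&(g<60)&(b<60)
for s,c in blobs(w,bk,(200,0,440,330),60)[0]: print(s,c,onz(w,*c,.114))
print("pred grip top",proj(w,(.563,.157,.114)))
E
```

```text
[0.56106939 0.08827339 0.22816327]
[275, 81, 11, 8, 79] [280.0, 84.8] [0.53186089 0.17001535 0.114     ]
[360, 80, 12, 9, 91] [365.6, 84.4] [0.59312504 0.1742989  0.114     ]
[310, 89, 32, 33, 1035] [325.5, 104.9] [0.56545796 0.15825941 0.114     ]
[200, 264, 18, 66, 979] [207.9, 295.8] [ 0.47454987 -0.00946016  0.114     ]
[415, 265, 25, 65, 1264] [427.5, 298.6] [ 6.67135465e-01 -9.32245276e-06  1.14000000e-01]
pred grip top (np.float64(322.0207463611486), np.float64(106.45318061817476))
```

View pics/w5.png

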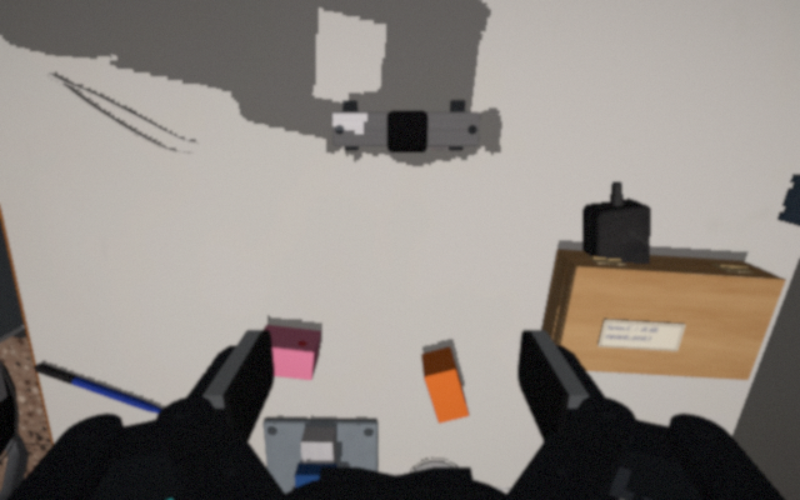

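The gauge stands at picture (407,131). Its black grip is centred there, and the bar holes are at (339,130) and (472,129).

```bash
python3 - <<'E'
from h import *
w=dict(np.load("pics/w5.npz"))
a=onz(w,339/1.25,130/1.25,.078);b=onz(w,472/1.25,129/1.25,.078);print(a,b,(a+b)/2,np.degrees(np.arctan2(b[1]-a[1],b[0]-a[0])))
y=4.0;delta((.565,.1582,.160),tool(y));delta((.565,.1582,.081),tool(y))
# clamp check from top: dot
t=dict(np.load("pics/t5.npz"))
red=lambda r,g,b:(r>110)&(g<70)&(b<70)
for n,f,z in (("yel",lambda r,g,b:(r>110)&(g>90)&(b<90),.046),("red",red,.06)):
    for s,c in blobs(t,f,(340,195,412,250),2)[0]:
        p=onz(t,*c,z);print(n,s,p,R.from_euler("z",-CY,degrees=True).apply(p-C)*1000)
E
```

```text
[0.52150583 0.15438647 0.078     ] [0.60967427 0.16079078 0.078     ] [0.56559005 0.15758862 0.078     ] 4.154504905857284
t 21.12 shift [69.2  8.4 68.5] turn [-0.1 -0.3 -0.4] F [-0.8 -0.1  0.5] gap 0.999
t 21.12 shift [ 68.8   8.5 147.5] turn [-0.1 -0.3 -0.4] F [-0.8 -0.1  0.5] gap 0.999
```

>>> move_arm(
  commands="18 2 15 0 0 0 1;36 5 30 0 0 -0.4 1;54 7 45 0 0 -0.4 1;69 8.5 60 0 0 -0.4 1;69 8.5 60 0 0 -0.4 1",
)

```text
t: 21.75
tcp_pos: [0.5647, 0.1588, 0.1669]
tool_rot: [0.682, 0.732, 0.0, -0.003]
force: [-0.4, 0.3, 0.4]
finger_gap: 0.998
gripper_force: 0.0
```

```bash
python3 - <<'E'
from h import *
delta((.5655,.158,.084),tool(4.1))
E
```

```text
t 21.75 shift [-1.3  1.1 82.9] turn [-0.2 -0.3 -0.1] F [-0.4  0.3  0.4] gap 0.998
```

>>> move_arm(
  commands="0 1 30 0 0 0 1;0 1 60 0 0 0 1;0 1 78 0 0 0 0.6;0 1 83 0 0 0 0.2;0 1 83 0 0 0 -0.2",
)

```text
t: 22.38
tcp_pos: [0.5674, 0.1579, 0.0862]
tool_rot: [0.683, 0.731, 0.002, -0.002]
force: [-0.3, -0.7, 0.2]
finger_gap: 0.409
gripper_force: 0.0
```

>>> move_arm(
  commands="0 0 0 0 0 0 -0.6;0 0 0 0 0 0 -0.6;0 0 0 0 0 0 -0.6;0 0 0 0 0 0 -0.6;0 0 0 0 0 0 -0.6",
)

```text
t: 23.0
tcp_pos: [0.5669, 0.158, 0.0866]
tool_rot: [0.682, 0.731, 0.002, -0.002]
force: [-3.0, -1.3, 5.8]
finger_gap: 0.27
gripper_force: 63.3
```

```bash
python3 - <<'E'
from h import *
s=telemetry.sense();print(s["tcp_pos"],s["gripper_force"]);delta((.5655,.158,.084),tool(4.1))
E
```

```text
[0.5669277  0.15804796 0.08660407] 63.33456516265869
t 23.0 shift [ 0.  -1.4  2.6] turn [ 0.  -0.3 -0.2] F [-3.  -1.3  5.8] gap 0.27
```

>>> move_arm(
  commands="0 0 -10 0 0 0 -0.6;0 0 -30 0 0 0 -0.6;0 0 -60 0 0 0 -0.6;-10 0 -90 0 0 0 -0.6;-40 -2 -110 0 0 0 -0.6",
)

```text
t: 23.62
tcp_pos: [0.5685, 0.1182, 0.1971]
tool_rot: [0.682, 0.732, 0.003, -0.001]
force: [-0.1, -0.7, -4.1]
finger_gap: 0.267
gripper_force: 62.1
```

```bash
python3 - <<'E'
from h import *
s=telemetry.sense();print(s["tcp_pos"],s["gripper_force"],s["finger_gap"]);delta(cl(0,5,185),tool(2.4));print(cl(0,5,185))
E
```

```text
[0.56849775 0.11816978 0.19711792] 62.1483314037323 0.26667382951886914
t 23.62 shift [-334.5  -88.1   10. ] turn [ 0.1 -0.3  1.7] F [-0.1 -0.7 -4.1] gap 0.267
[ 0.50429062 -0.22170439  0.185     ]
```

>>> move_arm(
  commands="-30 -8 2 0 0 0 -0.6;-70 -18 4 0 0 0 -0.6;-110 -29 6 0 0 1 -0.6;-150 -40 8 0 0 1.7 -0.6;-180 -47 10 0 0 1.7 -0.6",
)

```text
t: 24.25
tcp_pos: [0.5329, -0.067, 0.1846]
tool_rot: [0.694, 0.72, 0.002, -0.002]
force: [-0.0, -0.5, -3.2]
finger_gap: 0.27
gripper_force: 62.0
```

```bash
python3 - <<'E'
from h import *
delta(cl(0,5,185),tool(2.4))
S=snapshot("scene");t=snapshot("top")
o=np.zeros((600,800,3),np.uint8)
o[:300]=cv2.resize(np.ascontiguousarray(S["image"][215:290,280:480,::-1]),(800,300),interpolation=2)
o[300:]=cv2.resize(np.ascontiguousarray(t["image"][185:260,300:500,::-1]),(800,300),interpolation=2)
cv2.imwrite("pics/m6.png",o);np.savez("pics/t6.npz",**t);np.savez("pics/s6.npz",**S)
E
```

```text
t 24.25 shift [-153.5  -34.4   -1.1] turn [-0.  -0.3 -0.2] F [-0.  -0.5 -3.2] gap 0.27
```

View pics/m6.png

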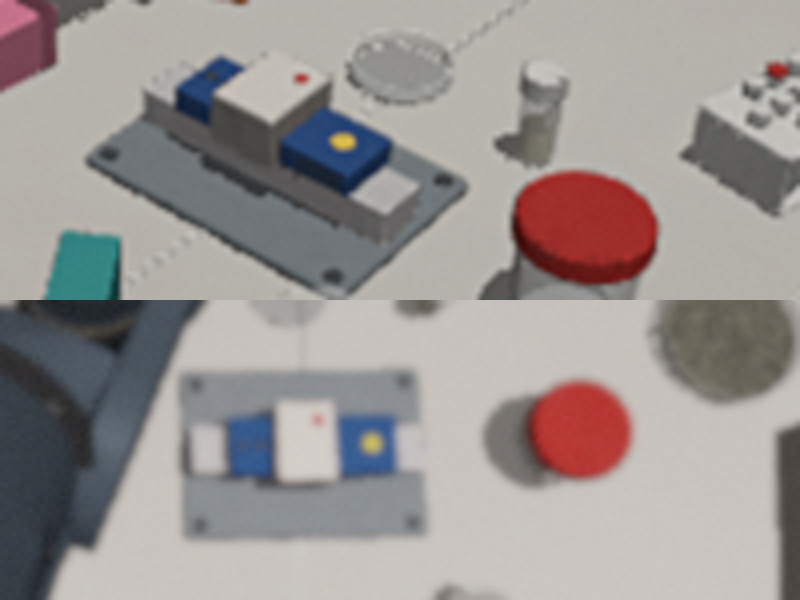

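The block is clamped between both jaws with its white face up, centred at crop (307,441) in the top view. The cup and vial are undisturbed.

>>> move_arm(
  commands="-30 -7 0 0 0 0 -0.6;-70 -15 0 0 0 0 -0.6;-110 -25 0 0 0 0 -0.6;-140 -31 0 0 0 0 -0.6;-154 -34 0 0 0 0 -0.6",
)

```text
t: 24.98
tcp_pos: [0.5054, -0.2216, 0.1839]
tool_rot: [0.694, 0.72, 0.002, -0.002]
force: [-1.0, 0.5, -2.7]
finger_gap: 0.27
gripper_force: 62.0
```

```bash
python3 - <<'E'
from h import *
t=dict(np.load("pics/t6.npz"))
wh=lambda r,g,b:(r>200)&(g>190)&(b>180)
im=t["image"][200:245,360:395];m=0
p=onz(t,376.4,219.9,.06);print("face",p,R.from_euler("z",-CY,degrees=True).apply(p-C)*1000)
s=telemetry.sense();print(s["tcp_pos"])
delta(cl(0,5,125),tool(2.4));delta(cl(0,5,97),tool(2.4))
E
```

```text
face [ 0.50335486 -0.22201569  0.06      ] [-0.9479806   4.72815414 60.        ]
[ 0.50540534 -0.22157563  0.18393417]
t 24.98 shift [-0.4 -1.1 58.9] turn [ 0.  -0.3 -0.3] F [-1.   0.5 -2.7] gap 0.27
t 24.98 shift [-0.5 -1.1 86.9] turn [ 0.  -0.3 -0.3] F [-1.   0.5 -2.7] gap 0.27
```

>>> move_arm(
  commands="0 -1 15 0 0 0 -0.6;0 -1 30 0 0 0 -0.6;0 -1 45 0 0 0 -0.6;0 -1 60 0 0 0 -0.6;0 -1 70 0 0 0 -0.6",
)

```text
t: 25.6
tcp_pos: [0.5039, -0.2195, 0.1125]
tool_rot: [0.693, 0.721, 0.002, -0.003]
force: [-0.4, 0.1, -3.7]
finger_gap: 0.271
gripper_force: 62.1
```

>>> move_arm(
  commands="0 0 4 0 0 0 -0.6;0 0 8 0 0 0 -0.6;0 0 12 0 0 0 -0.6;0 0 16 0 0 0 -0.6;0 0 16 0 0 0 -0.6",
)

```text
t: 26.22
tcp_pos: [0.5042, -0.2202, 0.0979]
tool_rot: [0.693, 0.721, 0.002, -0.002]
force: [0.4, -0.2, -2.6]
finger_gap: 0.267
gripper_force: 62.2
```

```bash
python3 - <<'E'
from h import *
s=telemetry.sense();print(s["tcp_pos"],s["force"]);delta(cl(0,5,94.6),tool(2.4))
E
```

```text
[ 0.50416447 -0.22022584  0.0978924 ] [ 0.35512237 -0.20455199 -2.55903467]
t 26.23 shift [-1.5  0.1  3.3] turn [-0.  -0.3 -0.2] F [ 0.4 -0.2 -2.6] gap 0.267
```

>>> move_arm(
  commands="-1 0 1 0 0 0 -0.6;-1 0 2 0 0 0 -0.6;-1 0 2.8 0 0 0 -0.6;-1 0 3.6 0 0 0 -0.6;-1 0 3.6 0 0 0 -0.6",
)

```text
t: 26.85
tcp_pos: [0.5041, -0.2212, 0.0947]
tool_rot: [0.693, 0.721, 0.002, -0.002]
force: [-1.2, 0.1, 0.7]
finger_gap: 0.267
gripper_force: 62.4
```

>>> move_arm(
  commands="0 0 0.3 0 0 0 -0.6;0 0 0.6 0 0 0 -0.6;0 0 0.9 0 0 0 -0.6;0 0 0.9 0 0 0 -0.6;0 0 0.9 0 0 0 -0.6",
)

```text
t: 27.48
tcp_pos: [0.5041, -0.2212, 0.0946]
tool_rot: [0.693, 0.721, 0.002, -0.002]
force: [-3.8, -0.6, 7.3]
finger_gap: 0.27
gripper_force: 63.7
```

Firm contact on the plate, so I'm letting go and retreating.

>>> move_arm(
  commands="0 0 0 0 0 0 -0.4;0 0 0 0 0 0 -0.1;0 0 0 0 0 0 0.3;0 0 0 0 0 0 0.7;0 0 0 0 0 0 0.7",
)

```text
t: 28.1
tcp_pos: [0.5043, -0.2211, 0.0933]
tool_rot: [0.693, 0.721, 0.002, -0.002]
force: [-0.1, 0.5, -0.1]
finger_gap: 0.848
gripper_force: 0.0
```

>>> move_arm(
  commands="0 0 -10 0 0 0 0.7;0 0 -30 0 0 0 0.7;0 0 -60 0 0 0 0.7;0 0 -100 0 0 0 0.7;30 0 -130 0 0 0 0.7",
)

```text
t: 28.72
tcp_pos: [0.5042, -0.1936, 0.2261]
tool_rot: [0.694, 0.72, 0.002, 0.0]
force: [0.2, 0.2, -0.5]
finger_gap: 0.851
gripper_force: 0.0
```

>>> move_arm(
  commands="40 0 0 0 0 0 0.7;90 0 0 0 0 0 0.7;140 0 0 0 0 0 0.7;180 0 0 0 0 0 0.7;200 0 0 0 0 0 0.7",
)

```text
t: 29.35
tcp_pos: [0.4948, 0.0102, 0.2254]
tool_rot: [0.692, 0.721, 0.002, -0.002]
force: [-0.3, 0.0, -0.0]
finger_gap: 0.849
gripper_force: 0.0
```

```bash
python3 - <<'E'
from h import *
S=snapshot("scene");t=snapshot("top")
o=np.zeros((600,800,3),np.uint8)
o[:300]=cv2.resize(np.ascontiguousarray(S["image"][205:290,290:480,::-1]),(800,300),interpolation=2)
o[300:]=cv2.resize(np.ascontiguousarray(t["image"][185:260,300:500,::-1]),(800,300),interpolation=2)
cv2.imwrite("pics/m7.png",o)
bk=lambda r,g,b:(r<55)&(g<55)&(b<55)
for s,c in blobs(t,bk,(340,190,412,250),20)[0]: p=onz(t,*c,.122);print(s,c,R.from_euler("z",-CY,degrees=True).apply(p-C)*1000)
E
```

```text
[374, 214, 9, 8, 66] [378.2, 217.5] [ -4.90855707   9.53418649 122.        ]
```

View pics/m7.png

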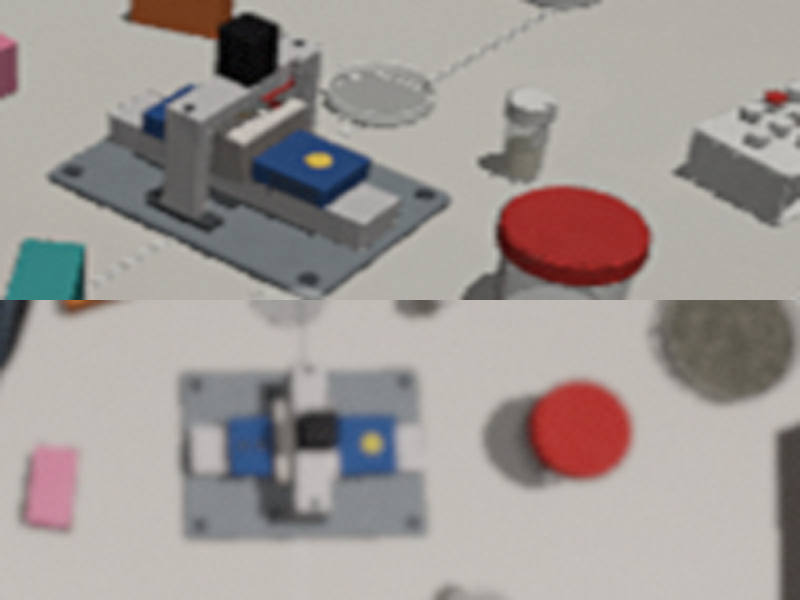

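The gauge stands upright astride the clamped block, with its visible leg on the plate at (185,208). The block's white face is still up, and the dish, vial and cup have not moved.

```bash
python3 -c "
from station import ticket
print(ticket.sign_off())"
```

```text
the job is handed in; nothing more can be done
None
```

The job is handed in at about 29 s: the block is clamped with its polished face up, the bridge gauge stands astride it on the base plate with its foot near the middle of the face, and I touched none of the bystanders; the sign-off gave no verdict.

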